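Book the weighed soap ball and turn its pan to the packing carton

TASK

The soap ball in the pan on the counter scale has been weighed: book it by pressing the green, then the yellow, then the blue key right down, one at a time, with the pan still on the scale. Then lift the pan by its handle about a hand's width straight up off the scale and turn it about a quarter turn until its pouring lip points at the open cardboard carton beside the scale, keeping the pan level and the ball resting in the middle of the dish throughout. Finish while holding the pan still like that over the scale, and leave the carton, the soap bar and everything else around where they are.

Things in the scene. Friction and masses are not known exactly. Their poses are not given: they have to be found in the camera images.
- window_mid (a point): middle of the sill of the open shop window through which the robot reaches the counter. The sill is a solid beam 65 mm thick, top 125 mm above the counter, running 0.3 m each way from here along the direction (0.50, 0.87) to a tall solid post at each end; inside, beyond the right post (x 0.22 to 0.36, y -0.13 to -0.04), a shelf hangs from z = 0.55 up. A chest 180 mm high stands left of the scale
- scale_platter (a point): pale grey electronic counter scale, 236 x 190 mm, fixed to the counter; point at the centre of the top of its square black platter (134 mm wide, 72 mm above the counter). x axis points from the keys to the back of the scale, y to its left as seen from the keys, z up
- key_green_top (a point): green key cap of the scale, 24 mm across, standing up from a black collar; point at the middle of its top when not pressed, about 62 mm above the counter; pressed first. The three keys sit in one row along the front edge of the scale, 38 mm apart, 128 mm in front of the platter's centre; which colour is where in the row varies
- key_yellow_top (a point): yellow key cap of the scale, 24 mm across, standing up from a black collar; point at the middle of its top when not pressed, about 62 mm above the counter; pressed second. The three keys sit in one row along the front edge of the scale, 38 mm apart, 128 mm in front of the platter's centre; which colour is where in the row varies
- key_blue_top (a point): blue key cap of the scale, 24 mm across, standing up from a black collar; point at the middle of its top when not pressed, about 62 mm above the counter; pressed third. The three keys sit in one row along the front edge of the scale, 38 mm apart, 128 mm in front of the platter's centre; which colour is where in the row varies
- key_green (a joint): travel of the green key: 0 up, 0.006 m fully down; it springs back, about 4 N holds it fully down, and it counts as pressed beyond 0.0042 m
- key_yellow (a joint): travel of the yellow key: 0 up, 0.006 m fully down; it springs back, about 4 N holds it fully down, and it counts as pressed beyond 0.0042 m
- key_blue (a joint): travel of the blue key: 0 up, 0.006 m fully down; it springs back, about 4 N holds it fully down, and it counts as pressed beyond 0.0042 m
- pan_grip (a point): loose round steel weighing pan (136 mm across, 28 mm high, 0.2 kg) on the platter, with a bail handle arching over it; point at the centre of the black grip, a bar 14 mm thick (x), 70 mm long (y), 24 mm high, 108 mm above the pan's underside, right over the dish's middle. x axis points along the pouring lip, y along the grip, z up. The lip starts roughly to the back of the scale
- pan_dish (a point): lowest point of the pan's dished inside, at its centre, 6 mm above its underside; same axes as the grip. The floor rises gently (slope 0.12) to 28 mm from the centre, then more steeply to the rim at 66 mm
- pan_lip (a point): tip of the pan's pouring lip, a 40 mm wide open chute that sticks out of the rim, 104 mm from the pan's centre and 28 mm above its underside
- soap_ball_center (a point): centre of the loose olive-green soap ball, 42 mm across, 45 g, lying in the middle of the pan, centre 21 mm above the lowest point of the dish; it rolls freely
- carton_mid (a point): open-topped cardboard carton, 90 x 90 x 55 mm, loose, beside the scale, on its right as seen from the keys, about 0.17 m from the platter's centre; point at its centre, half-way up. Not to be moved
- soap_bar_mid (a point): pale bar of soap, 61 x 93 x 50 mm, lying behind the carton; point at its centre, half-way up. Not to be moved
Mind the look-alikes: they are no part of the job. Of the things that look like the part that bears soap_ball_center, the smallest one is meant.

How it is judged:
On the way, in this order (a step that is already met when the one before it is completed fails the run):
1. the green key is pressed down alone, the pan standing on the scale (value of joint key_green above 0.0042 m and value of joint each of key_yellow, key_blue below 0.002 m and z of pan_dish in the frame of scale_platter below 0.015 m), for 0.05 s.
2. then the yellow key alone (value of joint key_yellow above 0.0042 m and value of joint each of key_green, key_blue below 0.002 m and z of pan_dish in the frame of scale_platter below 0.015 m), for 0.05 s.
3. then the blue key alone (value of joint key_blue above 0.0042 m and value of joint each of key_green, key_yellow below 0.002 m and z of pan_dish in the frame of scale_platter below 0.015 m), for 0.05 s.
4. the pan is lifted clear of the platter, held by its handle, the ball in the middle (z of pan_dish in the frame of scale_platter above 0.036 m and contact force between the fingers and pan above 1 N and horizontal distance between soap_ball_center and pan_dish below 0.018 m and z of soap_ball_center in the frame of pan_dish below 0.03 m), for 0.2 s.
At the end, for the whole second after the job is handed in: Held by the handle, still, 40 mm or more above the platter and within 60 mm of over its centre; tilt under 0.1 rad; the lip points to the carton, its line passing within 50 mm of the carton's centre; the ball at rest within 18 mm of the middle of the dish; all keys up (z of pan_dish in the frame of scale_platter above 0.046 m and horizontal distance between pan_dish and scale_platter below 0.06 m and x of carton_mid in the frame of pan_grip above 0.06 m and y of carton_mid in the frame of pan_grip between -0.05 and 0.05 m and angle between pan_grip's own z axis and vertical below 0.1 rad and horizontal distance between soap_ball_center and pan_dish below 0.018 m and z of soap_ball_center in the frame of pan_dish below 0.03 m and linear speed of pan below 0.02 m/s and linear speed of soap_ball below 0.04 m/s and contact force between the fingers and pan above 1 N and contact force between pan and scale below 0.05 N and contact force between pan and carton below 0.05 N and value of joint each of key_green, key_yellow, key_blue below 0.002 m); the arm keeps its last pose, push and grip.
It fails at once if the ball rolls more than 28 mm from the middle of the dish or leaves it (horizontal distance between soap_ball_center and pan_dish above 0.028 m or distance between soap_ball_center and pan_dish above 0.045 m).
It fails at once if the pan is tilted by more than 0.2 rad (angle between pan_grip's own z axis and vertical above 0.2 rad).
It fails at once if the carton or the soap bar is moved by more than 20 mm (distance of any of carton_mid, soap_bar_mid from where it was at the start of the episode above 0.02 m).
It also fails if it takes over 70 s, if anything falls off the work surface, if the arm or the gripper's body presses on something with over 40 N, if the wrist force passes 120 N, or if a joint passes its speed limit or range.

ROBOT

A 6-joint arm with a two-finger parallel gripper is mounted at the origin on a cart in front of the work surface, level with it; the furniture and walls round the work are solid. World frame = base frame: x ahead of the robot, y to its left, z up, the work surface at z = 0. Lengths are in m, angles in rad, forces in N, time in s.
With the tool pointing down it reaches from about 0.35 to 0.775 m from the base axis. Payload 5.5 kg.
Tool frame: the origin (TCP) lies at the very end of the fingers, on their centre line; the grasp point (between the pads) lies 19 mm behind it; y points along the fingers, z is the direction in which the jaws open and shut, and the axes are right-handed (so a half turn about y gives the same grasp; the last joint's range is limited). The gripper opens to 85 mm and grips with 20 to 120 N. Pads are 22 mm wide; open, the fingers measure 114 mm over their backs; the gripper's body (76 mm by 85 mm) begins 54 mm behind the grasp point. The pads swing forward as they close: fully open they stand 13 mm farther back than shut.
Start: joints at [1.013, 0.313, 0.046, 1.304, 0, 1.431], TCP at [0.233, 0.526, 0.231] pointing down, gripper open.
Joint ranges: [-2.76, 2.76], [-0.86, 1.69], [-1.03, 1.26], [-2.2, 2.34], [-1.47, 1.5], [-3.14, 3.14]. Speed limits (rad/s): [2.57, 2.57, 3.14, 3.14, 3.14, 3.14].

INTERFACE

Orientations are given as a unit quaternion [w, x, y, z].
In Python, from workcell import env gives the robot as it stands.
- The arm moves only by the shell command python3 -m inch 'ROWS' [OPENING] [FORCE]. ROWS is JSON, a list that holds one entry, the list of rows, each a list of 4 numbers: the shift along the tool's x, y, z in mm, then the turn about the tool's y in degrees. In form: [[[tx, ty, tz, spin], ...]]. A call has 1 to 10 rows; each row is the pose to reach, as a shift and turn from the pose commanded when the call began, along the tool's axes at that moment; what a row does not reach only later rows make up. A row lasts 1/10 s, in which the tool goes at most 50 mm and 8.59 degrees, less where a joint would pass 70% of its speed; a pose out of reach is approached as far as the arm can. A call with a gripper value outside its range is refused whole. OPENING is the finger opening in mm, from 0 to 85.4, set as the call begins (- or left out, the last holds). The fingers move at their own pace and stop on an object; FORCE is the grip in N (left out, the last holds). Time passes only in rows, so rows that repeat a pose let the fingers close. It gives the time, the measured TCP pose, the force and the opening at its end, in the units of the state.
- env.get_state(): the state, without advancing time (a new reading comes with each control period).
- env.read_camera(name): name is "scene" or "top"; returns the picture (384x512x3 uint8, blue, green, red); there is no depth.
- env.camera_model(name): a dict with "fx", "fy", "cx", "cy" (pixels), "distortion" ([k1, k2, p1, p2, k3] as OpenCV has them; the pictures are not rectified), "R" (3x3) and "t" (3): a world point X has camera coordinates R X + t. Camera axes: x right, y down, z forward; pixel columns grow to the right and rows downward; lengths in m; the calibration is good to about 2 mm. A picture is of the moment at which its call begins. camera_model takes no time and is no camera call.
- env.hand_in(): hands the job in, once; it reports no verdict.
The state is a dict: "clock": time; "joint_pos": joint angles; "qvel": joint speeds; "tau": joint torques, N m; "tcp_pos": TCP position; "orientation": TCP orientation; "wrist_force": force on the tool from outside, world axes, zero at the start; "ft_torque": the same for the moment, N m; "finger_gap": finger opening in m.
Only numpy, scipy, OpenCV 4.12 (cv2) and the standard library are available. Lean on these libraries where they do the work, as an engineer would, in place of code of your own. Each camera call takes 0.05 s, during which the arm holds its last target.

## Working session

There is one attempt and no reset: what is moved stays moved. The work goes in short steps, Python scripts to look and compute and a shell command to move; the robot and the scene stay as the last step left them, time stands still between calls to the robot, and variables do not carry over. Pictures are saved under pics/ and viewed, and the job is handed in when it is done.

```bash
ls; mkdir -p pics
python3 - <<'E'
from workcell import env
import cv2,json
s=env.get_state();print(s)
for n in("scene","top"):
    cv2.imwrite(f"pics/{n}0.png",env.read_camera(n)); print(n,env.camera_model(n))
E
```

```text
pics
{'clock': 0.0, 'joint_pos': array([ 1.01341163e+00,  3.13986327e-01,  4.49682903e-02,  1.30360249e+00,
       -1.82175829e-05,  1.43122255e+00]), 'qvel': array([-0.00017013, -0.00048331, -0.00114093, -0.00116959,  0.0015588 ,
       -0.00071841]), 'tau': array([-1.09335793e-03, -4.80625927e+01,  2.98531705e+01,  1.94050977e-02,
       -1.72284194e-04,  4.79162352e-06]), 'tcp_pos': array([0.2330357 , 0.52509412, 0.23041251]), 'orientation': array([-0.69112454,  0.69234132, -0.14686048,  0.14643212]), 'wrist_force': array([ 0.36293168,  0.39845284, -0.03219576]), 'ft_torque': array([-0.00102393,  0.02225796,  0.03991881]), 'finger_gap': 0.08515093485797989}
scene {'fx': 414.70187472371737, 'fy': 414.70187472371737, 'cx': 249.90136701531495, 'cy': 195.33892818925557, 'distortion': array([-0.11397714,  0.        ,  0.        ,  0.        ,  0.        ]), 'R': array([[-0.85281109, -0.52221734,  0.0015122 ],
       [-0.406017  ,  0.66122254, -0.63082086],
       [ 0.32842569, -0.538585  , -0.77592703]]), 't': array([0.42132106, 0.33348945, 0.87467485])}
top {'fx': 483.32032560540966, 'fy': 483.32032560540966, 'cx': 257.28576926497186, 'cy': 196.76910199269682, 'distortion': array([0.04794133, 0.        , 0.        , 0.        , 0.        ]), 'R': array([[-1.57118972e-02, -9.99876434e-01,  5.02908594e-04],
       [-9.88987329e-01,  1.54667554e-02, -1.47189819e-01],
       [ 1.47163853e-01, -2.81000154e-03, -9.89108136e-01]]), 't': array([-0.07174557,  0.55503595,  1.54787988])}
```

View pics/scene0.png

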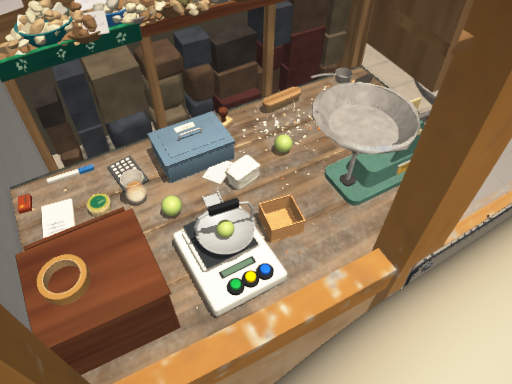

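View pics/top0.png

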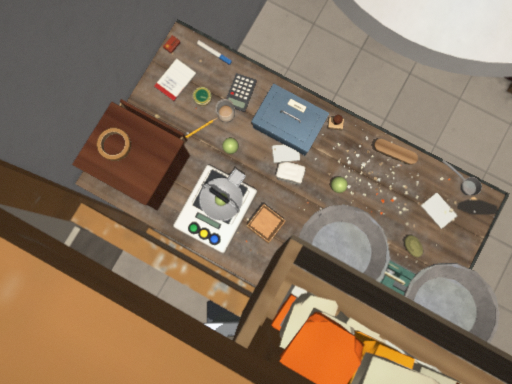

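```bash
cat > h.py <<'E'
import numpy as np,cv2
from workcell import env
M={n:env.camera_model(n) for n in("scene","top")}
def K(n):
    m=M[n];return np.array([[m['fx'],0,m['cx']],[0,m['fy'],m['cy']],[0,0,1]])
def proj(n,X):
    m=M[n];r,_=cv2.Rodrigues(m['R']);p,_=cv2.projectPoints(np.float64(X).reshape(-1,1,3),r,m['t'],K(n),m['distortion']);return p.reshape(-1,2)
def ray(n,uv):
    m=M[n];p=cv2.undistortPoints(np.float64(uv).reshape(-1,1,2),K(n),m['distortion']).reshape(-1,2)
    d=np.c_[p,np.ones(len(p))]@m['R'];return -m['R'].T@m['t'],d
def plane(n,uv,z):
    c,d=ray(n,uv);return c+d*((z-c[2])/d[:,2])[:,None]
def blob(img,lo,hi,roi):
    x0,y0,x1,y1=roi;h=cv2.cvtColor(img[y0:y1,x0:x1],cv2.COLOR_BGR2HSV);m=cv2.inRange(h,np.array(lo),np.array(hi))
    n,l,s,c=cv2.connectedComponentsWithStats(m);o=[]
    for i in range(1,n):
        if s[i,4]>15:o.append((int(s[i,4]),(c[i]+[x0,y0]).round(1),s[i,:4]+[x0,y0,0,0]))
    return sorted(o,key=lambda a:-a[0])
E
python3 - <<'E'
from h import *
print(-M['scene']['R'].T@M['scene']['t'],-M['top']['R'].T@M['top']['t'])
from scipy.spatial.transform import Rotation as R
s=env.get_state();q=s['orientation'];print(R.from_quat(q[[1,2,3,0]]).as_matrix().round(3))
for n in M:print(n,proj(n,[s['tcp_pos']]))
a=cv2.imread('pics/scene0.png');b=cv2.imread('pics/top0.png')
cv2.imwrite('pics/c1.png',cv2.resize(a[170:320,150:320],None,fx=4,fy=4,interpolation=cv2.INTER_CUBIC)[:600])
cv2.imwrite('pics/c2.png',cv2.resize(b[155:260,165:295],None,fx=5.5,fy=5.5,interpolation=cv2.INTER_CUBIC)[:600])
for n,i,roi in(("scene",a,(220,255,290,300)),("top",b,(180,215,230,250))):
    for k,lo,hi in(("g",(60,120,50),(88,255,255)),("y",(22,150,120),(34,255,255)),("b",(100,130,80),(125,255,255))):
        for o in blob(i,lo,hi,roi)[:2]:print(n,k,o,plane(n,[o[1]],.062).round(4))
E
```

```text
[0.20744397 0.47059718 0.88841884] [ 0.32000429 -0.07597176  1.61275231]
[[ 0.914 -0.001  0.406]
 [-0.406 -0.001  0.914]
 [-0.    -1.    -0.002]]
scene [[210.50479448 533.70773984]]
top [[ 40.2570481  304.76660877]]
scene g (106, array([235.1, 283.9]), array([230, 279,  11,  11])) [[0.4539 0.128  0.062 ]]
scene y (104, array([250.2, 276.2]), array([245, 271,  11,  12])) [[0.4356 0.0944 0.062 ]]
scene b (104, array([264.8, 269. ]), array([260, 264,  11,  11])) [[0.417  0.0617 0.062 ]]
top g (47, array([193.2, 227.5]), array([190, 224,   8,   8])) [[0.4542 0.1269 0.062 ]]
top y (52, array([203.4, 233.2]), array([200, 230,   8,   8])) [[0.4354 0.0942 0.062 ]]
top b (56, array([213.7, 238.5]), array([210, 235,   8,   8])) [[0.4179 0.0612 0.062 ]]
```

View pics/c1.png

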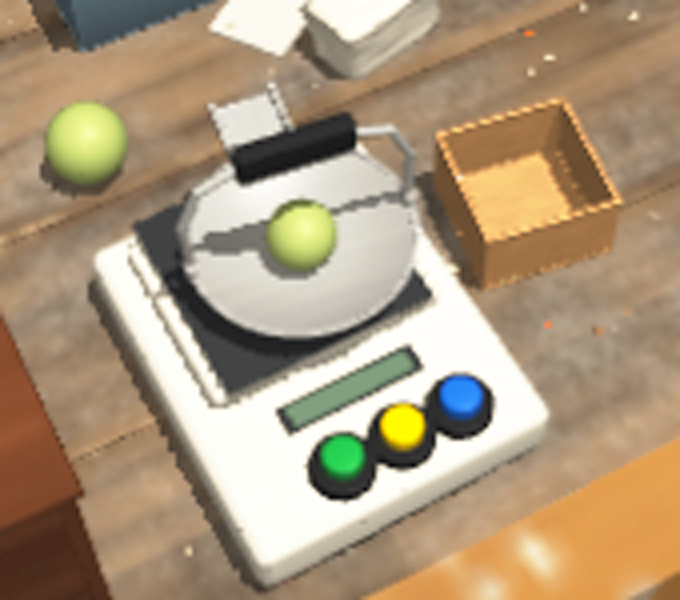

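View pics/c2.png

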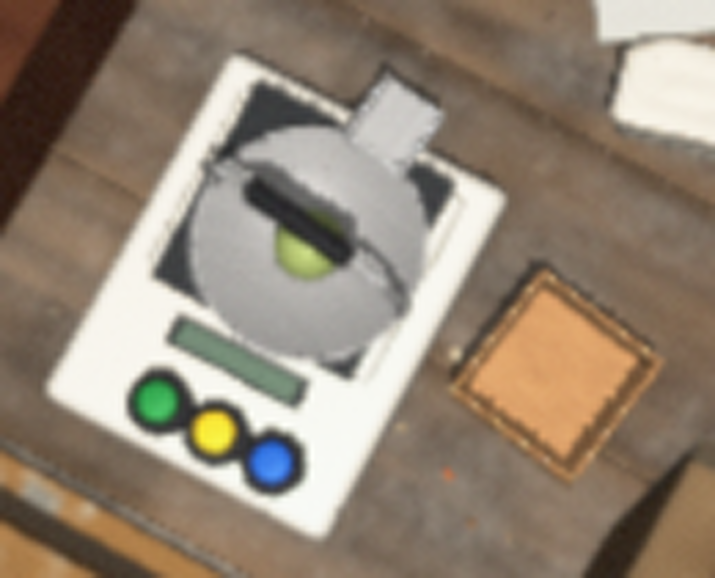

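Run:
```python
from h import *
a=cv2.imread('pics/scene0.png');b=cv2.imread('pics/top0.png')
cv2.imwrite('pics/d1.png',cv2.resize(a[230:384,0:512],None,fx=1.56,fy=1.56,interpolation=cv2.INTER_CUBIC))
cv2.imwrite('pics/d2.png',cv2.resize(b[90:384,0:330],None,fx=2,fy=2,interpolation=cv2.INTER_CUBIC))
# expected geometry
n=np.array([.875,-.484]);u=np.array([.484,.875])
print('sill inner edge z.125 from scene:',plane('scene',[(118,384),(250,323),(390,262)],.125).round(3)[:,:2], (plane('scene',[(118,384),(250,323),(390,262)],.125)[:,:2]@np.c_[n,u]).round(3))
```

```text
sill inner edge z.125 from scene: [[ 0.505  0.433]
 [ 0.366  0.209]
 [ 0.181 -0.059]] [[0.232 0.623]
 [0.219 0.36 ]
 [0.187 0.035]]
```

View pics/d1.png

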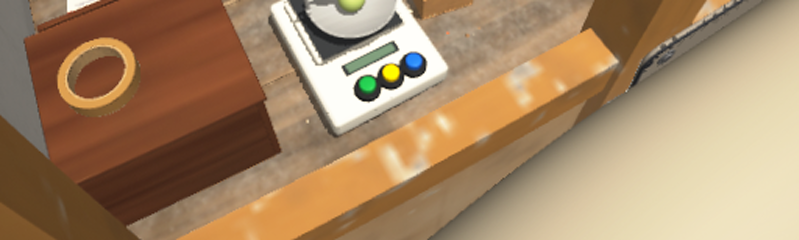

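View pics/d2.png

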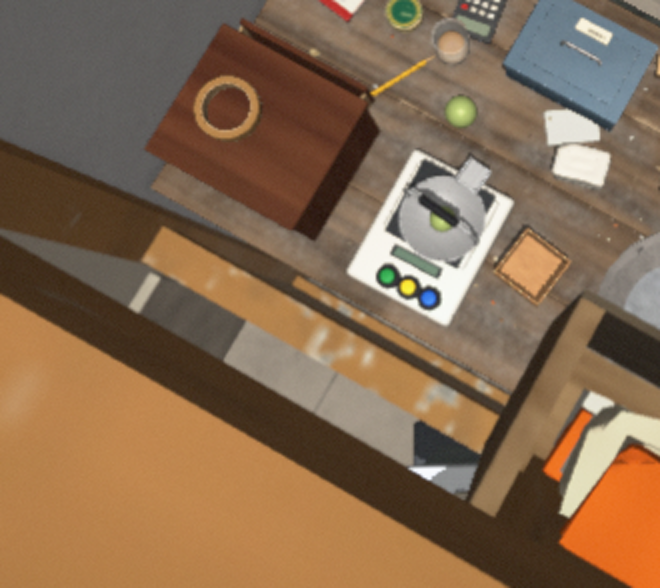

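Run:
```python
from h import *
N=np.c_[[.875,-.484],[.484,.875]]
def sh(k,n,uv,z):
    p=plane(n,uv,z)[:,:2];print(k,p.round(3).tolist(),'n,u',(p@N).round(3).tolist())
sh('sill in','scene',[(115.4,382),(256,311.5),(378,249)],.125)
sh('sill out','scene',[(395.5,270),(300,323)],.125)
sh('sill top view corners','top',[(82,204),(70,220),(250,305)],.125)
sh('chest','scene',[(171,292),(170,294),(82,350)],.18)
sh('chest top','top',[(150,204),(186,151),(75,163)],.18)
sh('lintel edge top','top',[(0,235),(230,350)],.6)
sh('carton rim','scene',[(259.5,203.5),(291.5,195),(304.5,221),(271,234)],.055)
sh('carton rim','top',[(264,204.5),(284.5,221.5),(268,242),(248.5,226)],.055)
# grip ends
sh('grip','scene',[(209,211),(238,202)],.192)
sh('grip','top',[(210,188.5),(229,202.5)],.192)
sh('lip top','top',[(235,168),(246,174.5)],.1)
sh('lip scene','scene',[(202.5,196),(218,191.5)],.1)
```

```text
sill in [[0.511, 0.433], [0.368, 0.183], [0.215, -0.077]] n,u [[0.238, 0.626], [0.234, 0.338], [0.225, 0.037]]
sill out [[0.164, -0.047], [0.284, 0.159]] n,u [[0.166, 0.038], [0.171, 0.277]]
sill top view corners [[0.527, 0.461], [0.478, 0.495], [0.213, -0.053]] n,u [[0.238, 0.658], [0.179, 0.665], [0.212, 0.057]]
chest [[0.511, 0.254], [0.51, 0.259], [0.575, 0.427]] n,u [[0.324, 0.47], [0.322, 0.473], [0.297, 0.652]]
chest top [[0.516, 0.24], [0.677, 0.134], [0.644, 0.466]] n,u [[0.336, 0.46], [0.527, 0.445], [0.338, 0.72]]
lintel edge top [[0.399, 0.454], [0.16, -0.019]] n,u [[0.13, 0.59], [0.149, 0.061]]
carton rim [[0.525, -0.098], [0.469, -0.165], [0.402, -0.109], [0.454, -0.032]] n,u [[0.507, 0.169], [0.49, 0.082], [0.405, 0.1], [0.413, 0.192]]
carton rim [[0.526, -0.102], [0.47, -0.167], [0.404, -0.113], [0.457, -0.051]] n,u [[0.51, 0.166], [0.492, 0.081], [0.408, 0.097], [0.424, 0.177]]
grip [[0.553, 0.068], [0.514, 0.016]] n,u [[0.451, 0.328], [0.442, 0.263]]
grip [[0.558, 0.06], [0.516, 0.004]] n,u [[0.459, 0.323], [0.449, 0.253]]
lip top [[0.639, -0.011], [0.617, -0.045]] n,u [[0.564, 0.3], [0.562, 0.259]]
lip scene [[0.639, -0.014], [0.615, -0.046]] n,u [[0.566, 0.297], [0.56, 0.257]]
```

```bash
python3 -m inch '[[[20,0,-14,-4],[45,0,-32,-9],[72,0,-54,-17],[100,0,-75,-24],[130,0,-98,-31],[160,0,-120,-38],[180,0,-135,-42],[180,0,-135,-42]]]' 0 20
python3 - <<'E'
from h import *
print(env.get_state())
a=cv2.imread('pics/scene0.png');b=cv2.imread('pics/top0.png')
for n,i,roi in(("scene",a,(205,195,245,220)),("top",b,(205,182,236,206))):
    for o in blob(i,(0,0,0),(180,255,45),roi)[:3]:print(n,o,plane(n,[o[1]],.186).round(4))
E
```

```text
clock: 0.9
tcp_pos: [0.344, 0.3268, 0.231]
orientation: [-0.698, 0.699, 0.11, -0.11]
wrist_force: [-0.8, -0.9, -1.2]
finger_gap: 0.0
{'clock': 0.9, 'joint_pos': array([ 5.90810194e-01,  1.19717029e-01, -2.00816995e-01,  1.25102214e+00,
       -6.15570365e-04,  2.78690080e-01]), 'qvel': array([ 0.05234242,  0.01187163,  0.0177584 , -0.00349829,  0.02646463,
        0.0983386 ]), 'tau': array([ -1.03603106, -36.96752787,  29.37752366,   0.06813983,
        -0.20597134,  -0.76415252]), 'tcp_pos': array([0.34400296, 0.3268392 , 0.23103458]), 'orientation': array([-0.69820291,  0.69882398,  0.10975182, -0.1100558 ]), 'wrist_force': array([-0.82804668, -0.88846251, -1.1693582 ]), 'ft_torque': array([ 0.00807272, -0.02501639,  0.01657   ]), 'finger_gap': 1.1941773950897958e-05}
scene (143, array([223.2, 208.5]), array([208, 202,  31,  13])) [[0.5343 0.0436 0.186 ]]
top (22, array([219. , 193.7]), array([211, 188,  17,  12])) [[0.5433 0.0341 0.186 ]]
```

```bash
python3 -m inch '[[[3,0,-15,-4],[10,0,-45,-10],[17,0,-85,-18],[24,0,-125,-26],[31,0,-165,-34],[38,0,-200,-41],[43,0,-224,-43],[43,0,-224,-43]]]'
python3 - <<'E'
from h import *
s=env.get_state();print(s['joint_pos'].round(3),s['tau'].round(1))
from scipy.spatial.transform import Rotation as R
print(R.from_quat(s['orientation'][[1,2,3,0]]).as_matrix().round(3))
cv2.imwrite('pics/s2.png',env.read_camera('scene'));cv2.imwrite('pics/t2.png',env.read_camera('top'))
E
```

```text
clock: 1.7
tcp_pos: [0.4548, 0.1279, 0.2309]
orientation: [-0.61, 0.61, 0.358, -0.358]
wrist_force: [-0.1, 1.1, 0.2]
finger_gap: 0.0
[ 0.104  0.115 -0.207  1.249 -0.    -0.957] [ -1.2 -36.1  29.9  -0.1  -0.2  -0.6]
[[ 0.487  0.    -0.873]
 [ 0.873 -0.     0.487]
 [-0.    -1.    -0.   ]]
```

View pics/s2.png

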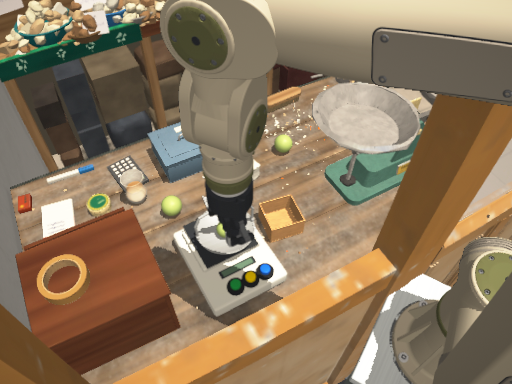

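View pics/t2.png

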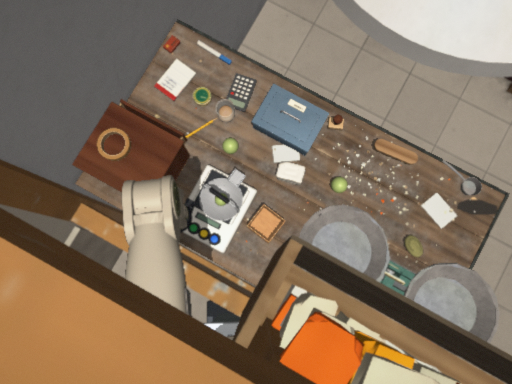

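```bash
python3 -m inch '[[[0,20,0,0],[0,60,0,0],[0,105,0,0],[0,140,0,0],[0,155,0,0],[0,160,0,0],[0,160,0,0]]]'
python3 - <<'E'
from h import *
a=env.read_camera('scene');b=env.read_camera('top')
cv2.imwrite('pics/s3.png',cv2.resize(a[170:320,150:320],None,fx=4,fy=4,interpolation=cv2.INTER_CUBIC)[:600])
E
```

```text
clock: 2.5
tcp_pos: [0.4526, 0.1306, 0.071]
orientation: [0.609, -0.609, -0.359, 0.36]
wrist_force: [0.3, 1.0, 1.0]
finger_gap: 0.0003
```

View pics/s3.png

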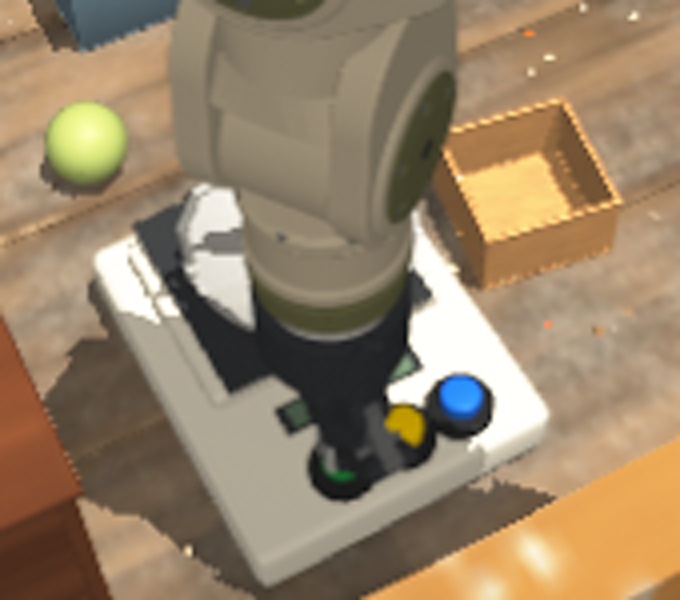

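```bash
python3 -m inch '[[[-2,0,-2,0],[-2,5,-2,0],[-2,9,-2,0],[-2,11,-2,0],[-2,12,-2,0],[-2,13,-2,0],[-2,13,-2,0],[-2,13,-2,0]]]'
```

```text
clock: 3.4
tcp_pos: [0.4556, 0.1268, 0.0607]
orientation: [-0.609, 0.61, 0.36, -0.358]
wrist_force: [-3.6, -1.3, 20.2]
finger_gap: 0.0003
```

Run:
```python
from h import *
a=env.read_camera('scene')
cv2.imwrite('pics/s4.png',cv2.resize(a[240:310,210:290],None,fx=8,fy=8,interpolation=cv2.INTER_CUBIC)[:600])
s=env.get_state();print(s['tcp_pos'],s['wrist_force'],s['ft_torque'])
```

```text
[0.45557275 0.12680503 0.06071729] [-3.93801659 -1.48219891 19.78963511] [-0.18768387  0.85253852 -0.03189953]
```

View pics/s4.png

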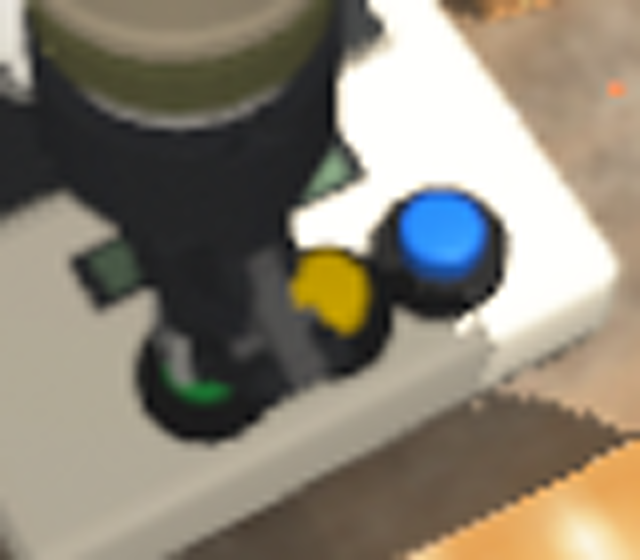

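```bash
python3 -m inch '[[[0,-2,0,0],[0,-2,0,0],[0,-2,0,0]]]';  python3 -m inch '[[[0,-2,0,0],[0,-2,0,0],[0,-2,0,0]]]'; python3 -m inch '[[[0,-2,0,0],[0,-2,0,0],[0,-2,0,0]]]'
```

```text
clock: 3.75
tcp_pos: [0.4554, 0.1268, 0.061]
orientation: [-0.609, 0.61, 0.36, -0.358]
wrist_force: [0.8, -0.3, 7.6]
finger_gap: 0.0
clock: 4.05
tcp_pos: [0.4545, 0.1268, 0.0623]
orientation: [-0.609, 0.609, 0.359, -0.359]
wrist_force: [2.4, 0.6, 3.7]
finger_gap: -0.0001
clock: 4.35
tcp_pos: [0.4539, 0.1268, 0.0641]
orientation: [0.609, -0.609, -0.359, 0.359]
wrist_force: [1.1, -0.1, 2.5]
finger_gap: -0.0
```

```bash
python3 -m inch '[[[0,-8,0,0],[0,-14,0,0],[-15,-14,0,0],[-30,-14,0,0],[-38,-14,0,0],[-38,-14,0,0],[-38,-14,0,0]]]'
python3 - <<'E'
from h import *
a=env.read_camera('scene')
cv2.imwrite('pics/s5.png',cv2.resize(a[240:310,210:290],None,fx=8,fy=8,interpolation=cv2.INTER_CUBIC)[:600])
E
```

```text
clock: 5.05
tcp_pos: [0.4357, 0.0931, 0.0783]
orientation: [0.609, -0.609, -0.359, 0.359]
wrist_force: [0.1, 0.1, 0.2]
finger_gap: 0.0001
```

View pics/s5.png

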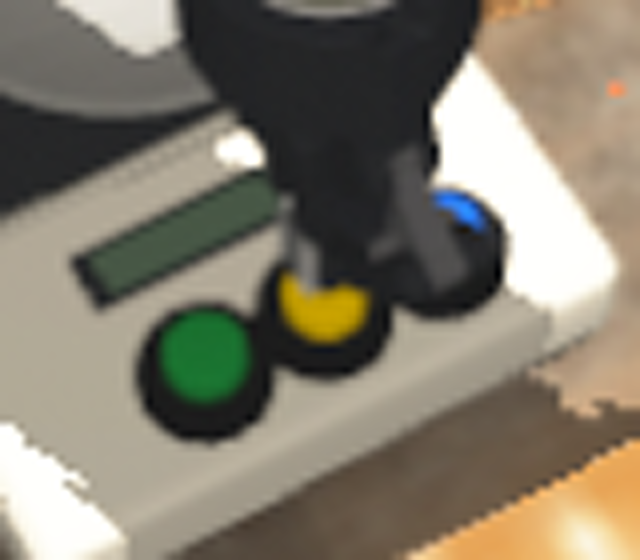

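Run:
```python
from h import *
s=env.get_state();t=s['tcp_pos'];x=np.array([.487,.873,0]);z=np.array([-.873,.487,0])
for k,P in dict(tcp=t,xp=t+.011*x,xm=t-.011*x,zp=t+.0145*z,zm=t-.0145*z,up=t+[0,0,.03],body=t+[0,0,.073]).items():
    p=proj('scene',[P])[0];print(k,p.round(1),((p-[210,240])*8).round())
```

```text
tcp [250.3 272.2] [322. 258.]
xp [245.9 274.4] [287. 275.]
xm [254.7 270.1] [357. 241.]
zp [253.6 277.4] [349. 299.]
zm [247.1 267.2] [297. 217.]
up [250.3 265.5] [323. 204.]
body [250.4 255.1] [323. 121.]
```

Run:
```python
from h import *
a=env.read_camera('top')
print(proj('top',[env.get_state()['tcp_pos']]))
cv2.imwrite('pics/t5.png',cv2.resize(a[180:270,150:260],None,fx=6,fy=6,interpolation=cv2.INTER_CUBIC)[:600])
a=env.read_camera('scene')
cv2.imwrite('pics/s5b.png',cv2.resize(a[150:310,170:330],None,fx=3.7,fy=3.7,interpolation=cv2.INTER_CUBIC)[:600])
```

```text
[[203.03295624 232.61779418]]
```

View pics/t5.png

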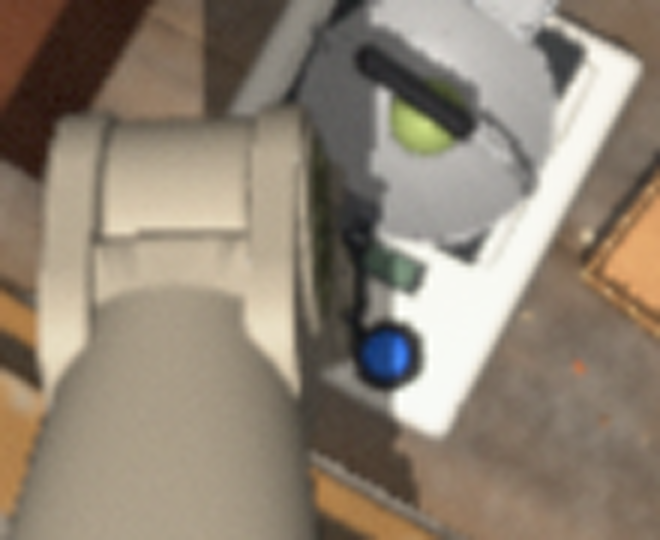

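View pics/s5b.png

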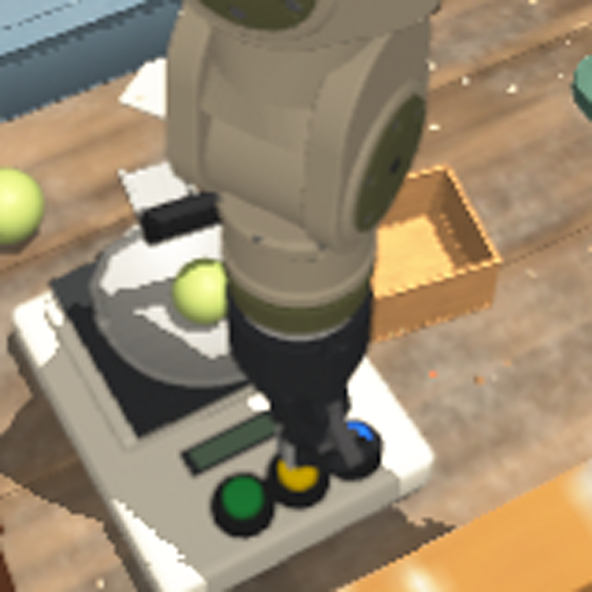

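```bash
python3 -m inch '[[[0,6,0,0],[0,10,0,0],[0,13,0,0],[0,16,0,0],[0,18,0,0],[0,18,0,0],[0,18,0,0]]]'
python3 - <<'E'
from h import *
a=env.read_camera('scene')
cv2.imwrite('pics/s6.png',cv2.resize(a[240:310,210:290],None,fx=8,fy=8,interpolation=cv2.INTER_CUBIC)[:600])
s=env.get_state();print(s['tcp_pos'],s['wrist_force'],s['ft_torque'])
E
```

```text
clock: 5.9
tcp_pos: [0.4357, 0.0937, 0.061]
orientation: [0.609, -0.609, -0.359, 0.359]
wrist_force: [-2.7, 0.4, 9.0]
finger_gap: -0.0002
[0.43573896 0.09374066 0.06093804] [-2.86795296  0.61306305  9.48671594] [0.05155953 0.65102288 0.00584681]
```

View pics/s6.png

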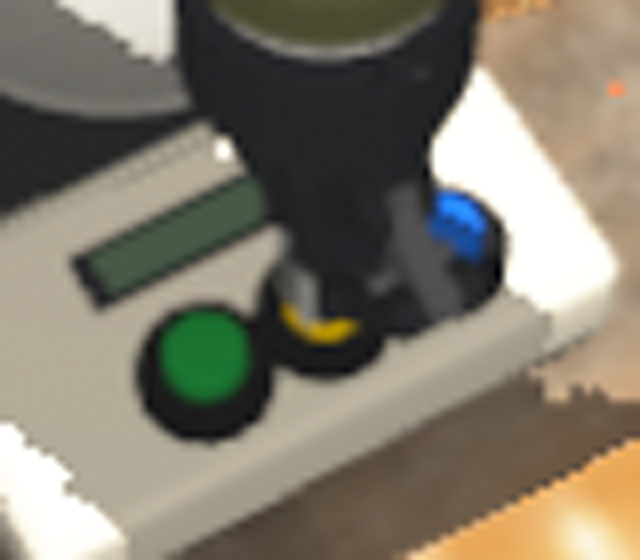

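```bash
python3 -m inch '[[[0,-6,0,0],[0,-12,0,0],[0,-18,0,0],[-15,-18,0,0],[-30,-18,0,0],[-38,-18,0,0],[-38,-18,0,0],[-38,-18,0,0]]]'; python3 -m inch '[[[0,6,0,0],[0,10,0,0],[0,13,0,0],[0,16,0,0],[0,18,0,0],[0,18,0,0],[0,18,0,0]]]';python3 - <<'E'
from h import *
a=env.read_camera('scene')
cv2.imwrite('pics/s7.png',cv2.resize(a[240:310,210:290],None,fx=8,fy=8,interpolation=cv2.INTER_CUBIC)[:600])
s=env.get_state();print(s['tcp_pos'],s['wrist_force'],s['ft_torque'])
E
```

```text
clock: 6.75
tcp_pos: [0.4178, 0.0603, 0.0785]
orientation: [-0.609, 0.609, 0.359, -0.359]
wrist_force: [0.3, 0.1, 0.4]
finger_gap: -0.0001
clock: 7.45
tcp_pos: [0.4175, 0.0606, 0.0609]
orientation: [0.609, -0.609, -0.36, 0.359]
wrist_force: [-2.9, 0.6, 9.6]
finger_gap: -0.0001
[0.41750594 0.06056921 0.06093111] [-3.50260393  0.38380703  9.57592988] [ 0.29463288  0.5333066  -0.00076406]
```

View pics/s7.png

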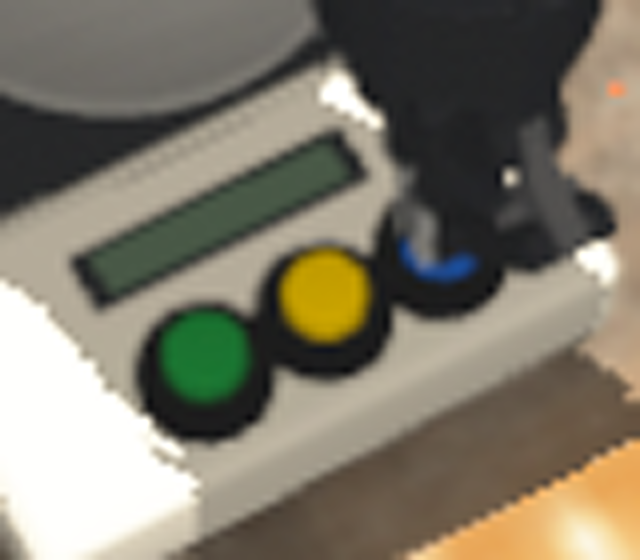

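```bash
python3 -m inch '[[[0,-8,0,0],[0,-25,0,0],[0,-60,0,0],[0,-100,0,0],[0,-140,0,0],[0,-165,0,0],[0,-175,0,0],[0,-175,0,0]]]' 50
python3 - <<'E'
from h import *
def tri(us,ut):
    A=[];b=[];P=[]
    for n,u in(('scene',us),('top',ut)):
        c,d=ray(n,[u]);d=d[0]/np.linalg.norm(d[0]);Q=np.eye(3)-np.outer(d,d);A.append(Q);b.append(Q@c)
    x,r,_,_=np.linalg.lstsq(np.vstack(A),np.hstack(b),rcond=None);return x.round(4),np.sqrt(r).round(4)
print('grip',tri((223.5,208),(219.5,194.3)))
print('lip',tri((210.3,193.7),(240.5,171.2)))
b=cv2.imread('pics/top0.png');a=cv2.imread('pics/scene0.png')
for n,i,roi in(('top',b,(205,182,240,212)),('scene',a,(215,218,238,240))):
    for o in blob(i,(25,60,60),(45,255,255),roi)[:2]:print(n,'ball',o,plane(n,[o[1]],.1))
# pan rim ellipse scene: left/right/bottom
cv2.imwrite('pics/e1.png',cv2.resize(a[180:265,185:270],None,fx=7,fy=7,interpolation=cv2.INTER_CUBIC))
s=env.read_camera('top');cv2.imwrite('pics/e2.png',cv2.resize(s[155:240,185:270],None,fx=7,fy=7,interpolation=cv2.INTER_CUBIC))
E
```

```text
clock: 8.3
tcp_pos: [0.4182, 0.0602, 0.2362]
orientation: [-0.609, 0.61, 0.36, -0.358]
wrist_force: [-0.3, 0.5, -0.8]
finger_gap: 0.0498
grip (array([0.5427, 0.0333, 0.1709]), array([0.0017]))
lip (array([ 0.627 , -0.0286,  0.1019]), array([0.0015]))
top ball (66, array([219.3, 201. ]), array([215, 196,  11,  10])) [[0.533443   0.03993269 0.1       ]]
scene ball (251, array([224.8, 228.3]), array([216, 220,  18,  18])) [[0.53933039 0.03705557 0.1       ]]
```

View pics/e1.png

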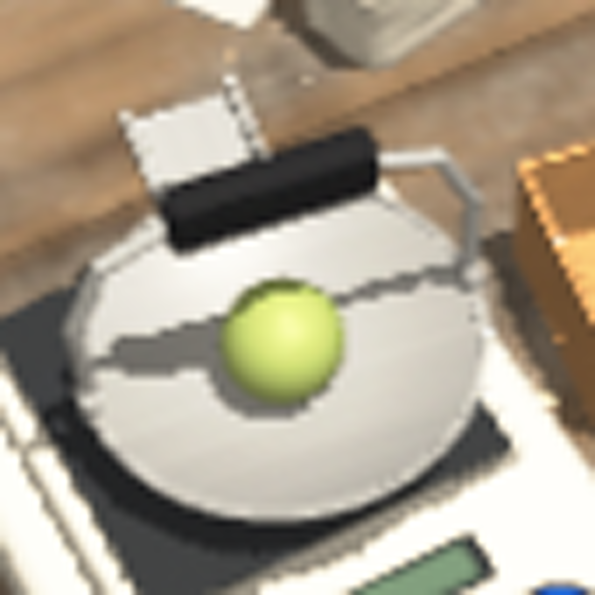

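View pics/e2.png

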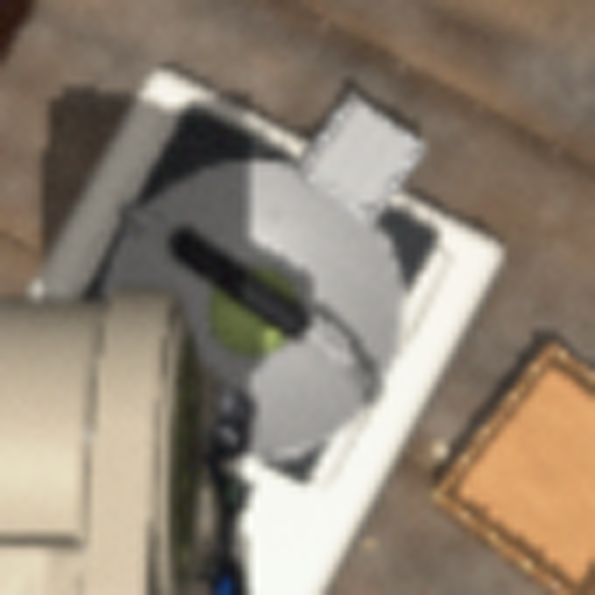

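Run:
```python
from h import *
for z in(.18,.185):
  print(z,plane('scene',[(223.6,207.1)],z).round(4),plane('top',[(219.3,195.35)],z).round(4))
e=plane('top',[(210.7,189.3),(227.9,201.4)],.188);d=e[0]-e[1];print(e.round(3),np.degrees(np.arctan2(d[1],d[0])),np.linalg.norm(d))
# top/bottom edges of front face in scene
e=plane('scene',[(185+160/7,180+195/7),(185+365/7,180+128/7)],.192);d=e[0]-e[1];print('sc',e.round(3),np.degrees(np.arctan2(d[1],d[0])),np.linalg.norm(d))
# fingers tip check: project tcp
s=env.get_state();print(proj('top',[s['tcp_pos']]),s['tcp_pos'])
cv2.imwrite('pics/s8.png',cv2.resize(env.read_camera('scene')[150:310,170:330],None,fx=3.7,fy=3.7,interpolation=cv2.INTER_CUBIC)[:600])
```

```text
0.18 [[0.5385 0.0363 0.18  ]] [[0.5393 0.0337 0.18  ]]
0.185 [[0.5362 0.0394 0.185 ]] [[0.5385 0.0333 0.185 ]]
[[0.557 0.059 0.188]
 [0.519 0.008 0.188]] 53.874099717157044 0.06323278890935342
sc [[0.56  0.063 0.192]
 [0.521 0.009 0.192]] 54.42876630257178 0.06673522254858234
[[208.65157258 234.93049191]] [0.4173757  0.06026523 0.23478405]
```

View pics/s8.png

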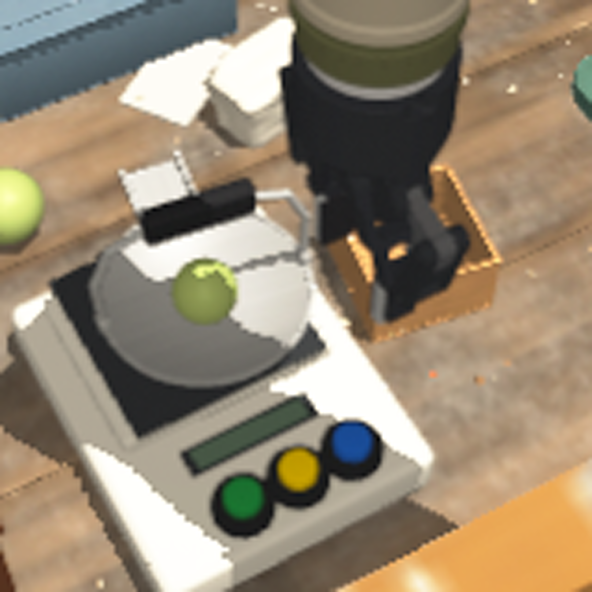

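```bash
python3 -m inch '[[[4,0,-12,0],[10,0,-32,1],[18,0,-56,3],[25,0,-80,5],[32,0,-103,6],[37,0,-119,7],[37,0,-119,7],[37,0,-119,7],[37,0,-119,7]]]'
python3 - <<'E'
from h import *
s=env.get_state();print(s['joint_pos'].round(3),s['tau'].round(1),s['tcp_pos'])
cv2.imwrite('pics/s9.png',cv2.resize(env.read_camera('scene')[130:290,150:310],None,fx=3.7,fy=3.7,interpolation=cv2.INTER_CUBIC)[:600])
cv2.imwrite('pics/t9.png',cv2.resize(env.read_camera('top')[130:290,150:310],None,fx=3.7,fy=3.7,interpolation=cv2.INTER_CUBIC)[:600])
E
```

```text
clock: 9.3
tcp_pos: [0.5386, 0.0352, 0.2344]
orientation: [0.63, -0.629, -0.321, 0.322]
wrist_force: [-0.0, -0.1, -1.3]
finger_gap: 0.0504
[-0.084  0.245 -0.038  1.29   0.    -1.027] [ -0.2 -43.5  29.9  -0.1  -0.   -0. ] [0.53857029 0.03522702 0.23441509]
```

View pics/s9.png

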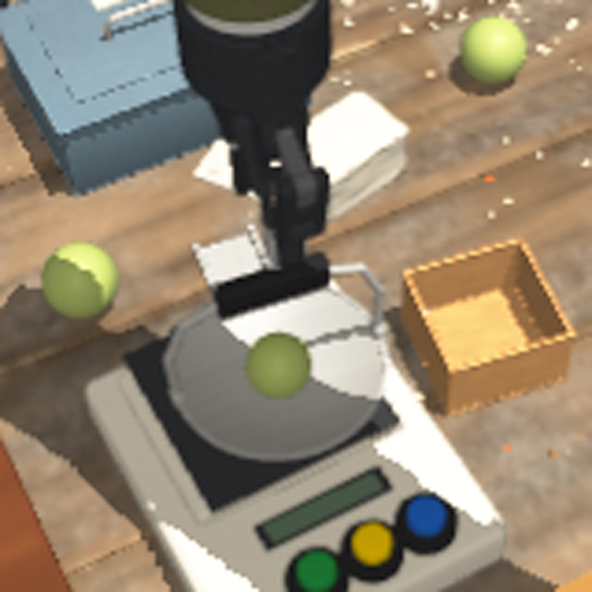

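View pics/t9.png

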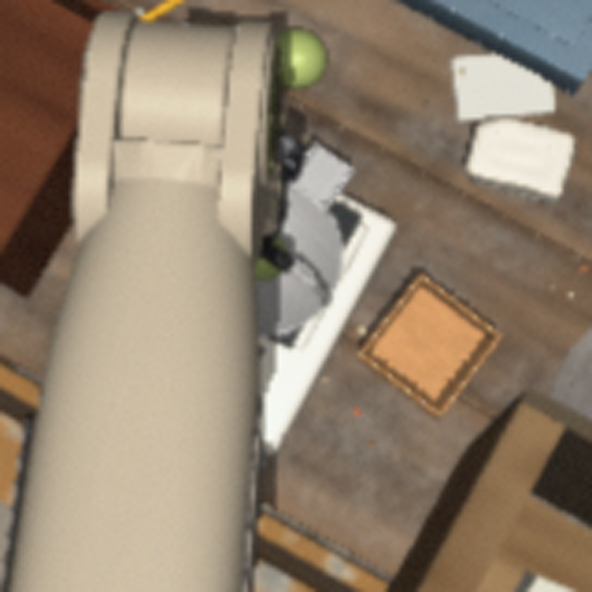

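```bash
python3 -m inch '[[[1,12,-1,0],[1,28,-1,0],[1,42,-1,0],[1,56,-1,0],[1,68,-1,0],[1,73,-1,0],[1,73,-1,0],[1,73,-1,0]]]'
python3 - <<'E'
from h import *
s=env.get_state();print(s['tcp_pos'])
cv2.imwrite('pics/s10.png',cv2.resize(env.read_camera('scene')[170:250,180:270],None,fx=7,fy=7,interpolation=cv2.INTER_CUBIC)[:600])
E
```

```text
clock: 10.2
tcp_pos: [0.5411, 0.0353, 0.1627]
orientation: [-0.63, 0.63, 0.322, -0.321]
wrist_force: [-0.2, -0.8, -0.0]
finger_gap: 0.0497
[0.54107217 0.03532235 0.16267602]
```

View pics/s10.png

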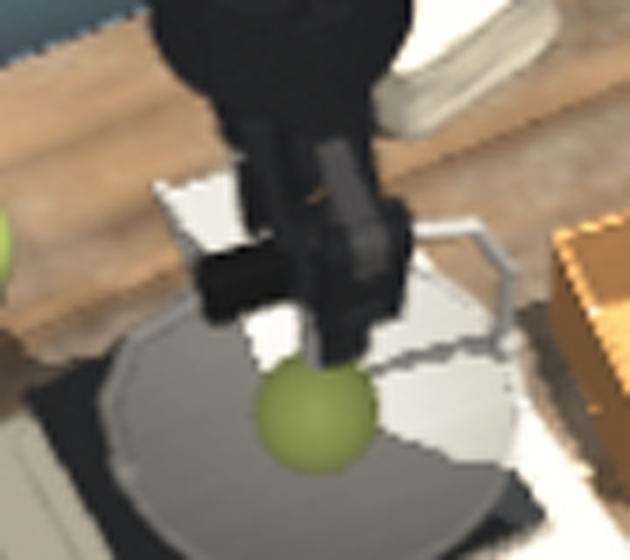

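```bash
python3 -m inch '[[[0,0,0,0],[0,0,0,0],[0,0,0,0]]]' 24 20
python3 - <<'E'
from h import *
s=env.get_state();print(s['tcp_pos'])
cv2.imwrite('pics/s11.png',cv2.resize(env.read_camera('scene')[170:250,180:270],None,fx=7,fy=7,interpolation=cv2.INTER_CUBIC)[:600])
E
```

```text
clock: 10.55
tcp_pos: [0.5411, 0.0353, 0.1626]
orientation: [-0.63, 0.63, 0.322, -0.321]
wrist_force: [-0.9, 0.9, 0.2]
finger_gap: 0.0239
[0.54110229 0.03529347 0.16263682]
```

View pics/s11.png

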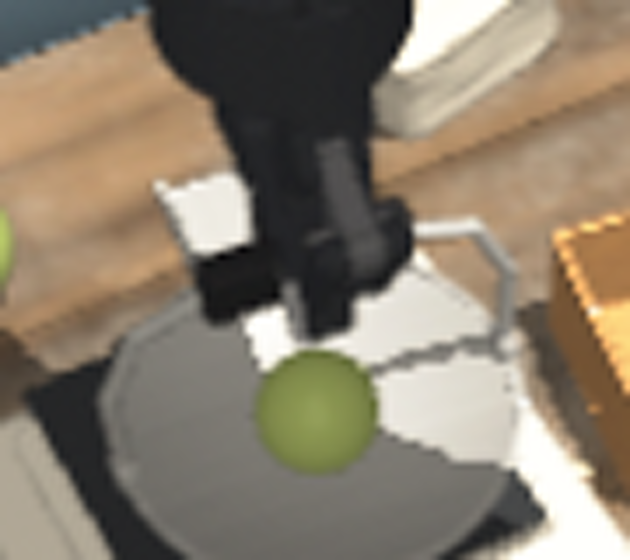

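```bash
python3 -m inch '[[[0,0,0,0],[0,0,0,0]]]' 20 20;python3 -m inch '[[[0,0,0,0],[0,0,0,0]]]' 17;python3 -m inch '[[[0,0,0,0],[0,0,0,0]]]' 15;python3 -m inch '[[[0,0,0,0],[0,0,0,0],[0,0,0,0],[0,0,0,0]]]' 8 25
python3 - <<'E'
from h import *
s=env.get_state();print(s['tcp_pos'])
cv2.imwrite('pics/s12.png',cv2.resize(env.read_camera('scene')[170:250,180:270],None,fx=7,fy=7,interpolation=cv2.INTER_CUBIC)[:600])
E
```

```text
clock: 10.8
tcp_pos: [0.5409, 0.0353, 0.1623]
orientation: [0.63, -0.63, -0.321, 0.321]
wrist_force: [0.9, 0.3, -0.4]
finger_gap: 0.02
clock: 11.0
tcp_pos: [0.5409, 0.0353, 0.1623]
orientation: [0.63, -0.63, -0.321, 0.321]
wrist_force: [0.0, -0.4, -0.6]
finger_gap: 0.0171
clock: 11.2
tcp_pos: [0.5407, 0.0354, 0.1623]
orientation: [0.63, -0.63, -0.321, 0.321]
wrist_force: [-0.8, 0.7, 0.4]
finger_gap: 0.0149
clock: 11.6
tcp_pos: [0.5407, 0.0354, 0.1623]
orientation: [0.63, -0.63, -0.321, 0.321]
wrist_force: [-1.2, 0.2, 0.5]
finger_gap: 0.0134
[0.54070145 0.03541795 0.16228768]
```

View pics/s12.png

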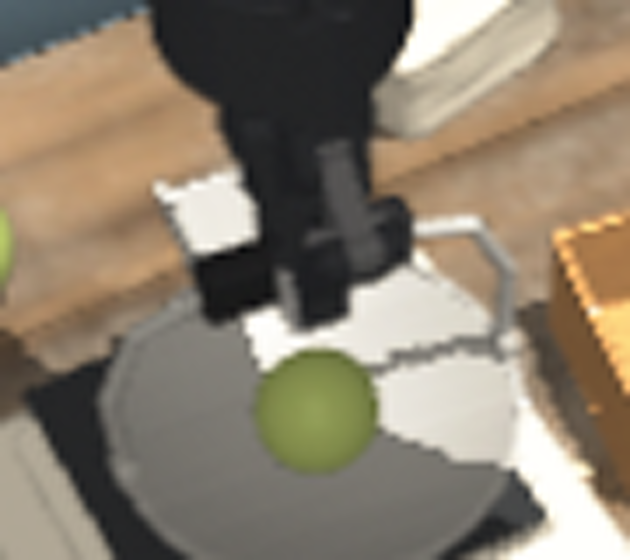

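```bash
python3 -m inch '[[[0,0,0,0],[0,0,0,0],[0,-1,0,0],[0,-2,0,0],[0,-4,0,0],[0,-6,0,0],[0,-9,0,0],[0,-12,0,0],[0,-14,0,0],[0,-15,0,0]]]' 5 60
python3 - <<'E'
from h import *
s=env.get_state();print(s['tcp_pos'],s['ft_torque'])
cv2.imwrite('pics/s13.png',cv2.resize(env.read_camera('scene')[160:250,180:280],None,fx=6.6,fy=6.6,interpolation=cv2.INTER_CUBIC)[:600])
E
```

```text
clock: 12.65
tcp_pos: [0.5411, 0.0353, 0.1777]
orientation: [-0.63, 0.63, 0.322, -0.321]
wrist_force: [0.1, 0.3, -3.0]
finger_gap: 0.0132
[0.5410572  0.03528567 0.17769603] [ 0.00360279 -0.0001921  -0.00604417]
```

View pics/s13.png

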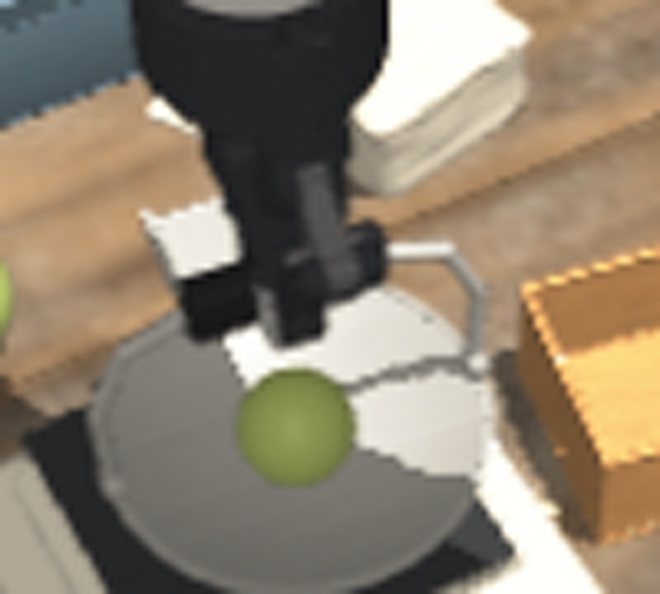

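```bash
python3 -m inch '[[[0,-2,0,0],[0,-6,0,0],[0,-12,0,0],[0,-20,0,0],[0,-30,0,0],[0,-40,0,0],[0,-50,0,0],[0,-58,0,0],[0,-63,0,0],[0,-65,0,0]]]'; python3 -m inch '[[[0,0,0,0],[0,0,0,0],[0,0,0,0],[0,0,0,0]]]'
python3 - <<'E'
from h import *
s=env.get_state();print(s['tcp_pos'],s['ft_torque'])
a=env.read_camera('scene')
cv2.imwrite('pics/s14.png',cv2.resize(a[120:250,180:330],None,fx=4.6,fy=4.6,interpolation=cv2.INTER_CUBIC)[:600])
E
```

```text
clock: 13.7
tcp_pos: [0.5411, 0.0353, 0.2431]
orientation: [-0.63, 0.63, 0.322, -0.321]
wrist_force: [0.1, 0.3, -2.0]
finger_gap: 0.0133
clock: 14.1
tcp_pos: [0.5406, 0.0353, 0.2419]
orientation: [0.63, -0.63, -0.321, 0.322]
wrist_force: [0.2, 0.1, -3.1]
finger_gap: 0.0127
[0.54061354 0.03530698 0.24187888] [ 0.08616229 -0.01305668  0.01326188]
```

View pics/s14.png

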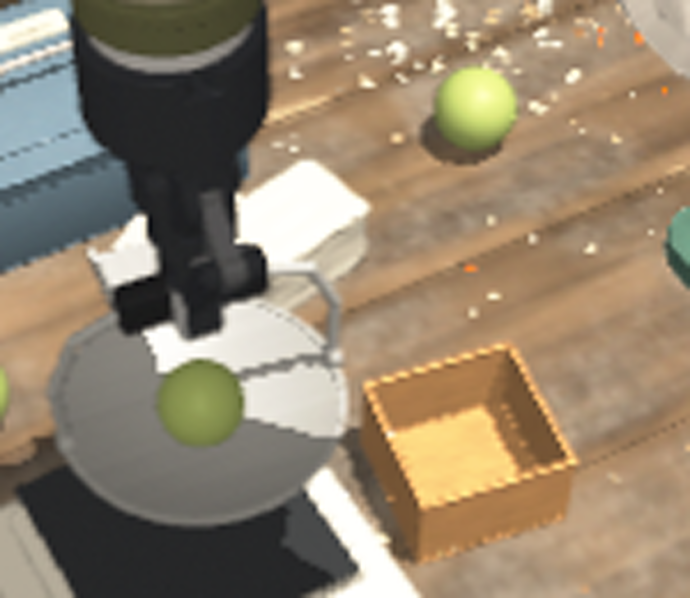

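```bash
python3 -m inch '[[[0,0,0,0.5],[0,0,0,1.5],[0,0,0,3],[0,0,0,5],[0,0,0,7.5],[0,0,0,10.5],[0,0,0,13.5],[0,0,0,16.5],[0,0,0,19.5],[0,0,0,22.5]]]'; python3 -m inch '[[[0,0,0,3],[0,0,0,6],[0,0,0,9],[0,0,0,12],[0,0,0,15],[0,0,0,18],[0,0,0,21],[0,0,0,23],[0,0,0,24],[0,0,0,24.5]]]'
python3 - <<'E'
from h import *
s=env.get_state();print(s['tcp_pos'],s['ft_torque'])
a=env.read_camera('scene')
cv2.imwrite('pics/s15.png',cv2.resize(a[120:250,180:330],None,fx=4.6,fy=4.6,interpolation=cv2.INTER_CUBIC)[:600])
E
```

```text
clock: 15.15
tcp_pos: [0.5409, 0.0353, 0.2423]
orientation: [0.681, -0.681, -0.191, 0.191]
wrist_force: [-0.3, -0.3, -2.8]
finger_gap: 0.0133
clock: 16.15
tcp_pos: [0.5409, 0.0353, 0.2423]
orientation: [0.706, -0.706, -0.043, 0.043]
wrist_force: [-0.7, -0.6, -3.5]
finger_gap: 0.0131
[0.54086812 0.03531314 0.24232881] [ 0.03213861  0.00792045 -0.00311859]
```

View pics/s15.png

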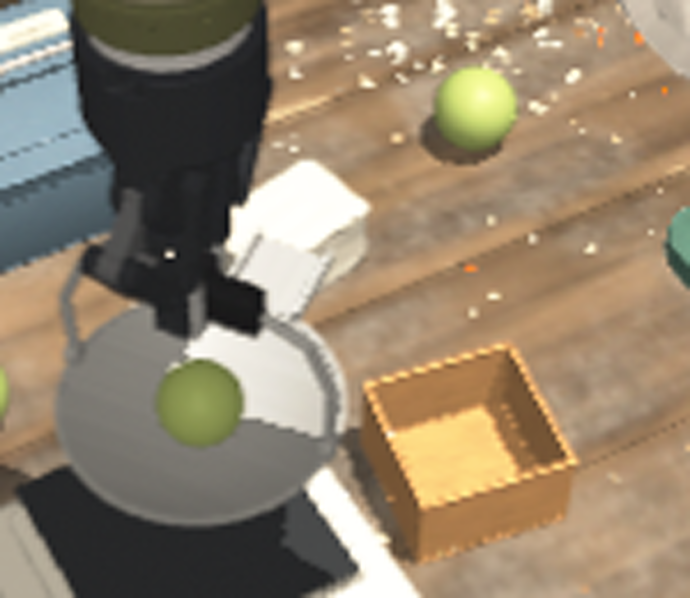

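```bash
python3 -m inch '[[[0,0,0,0.5],[0,0,0,2],[0,0,0,4],[0,0,0,7],[0,0,0,10],[0,0,0,13],[0,0,0,16],[0,0,0,19],[0,0,0,22],[0,0,0,25]]]'; python3 -m inch '[[[0,0,0,3],[0,0,0,6],[0,0,0,8],[0,0,0,9.5],[0,0,0,10.5],[0,0,0,11],[0,0,0,11],[0,0,0,11]]]'
python3 - <<'E'
from h import *
from scipy.spatial.transform import Rotation as R
s=env.get_state();print(s['tcp_pos'],s['ft_torque'],s['joint_pos'].round(2))
print(R.from_quat(s['orientation'][[1,2,3,0]]).as_matrix().round(3))
a=env.read_camera('scene')
cv2.imwrite('pics/s16.png',cv2.resize(a[120:250,180:330],None,fx=4.6,fy=4.6,interpolation=cv2.INTER_CUBIC)[:600])
a=env.read_camera('top')
cv2.imwrite('pics/t16.png',cv2.resize(a[140:270,170:320],None,fx=4.6,fy=4.6,interpolation=cv2.INTER_CUBIC)[:600])
E
```

```text
clock: 17.2
tcp_pos: [0.5409, 0.0353, 0.2423]
orientation: [0.698, -0.698, 0.111, -0.111]
wrist_force: [1.3, 0.7, -2.1]
finger_gap: 0.0128
clock: 18.0
tcp_pos: [0.5409, 0.0353, 0.2423]
orientation: [0.685, -0.685, 0.177, -0.177]
wrist_force: [0.0, -0.5, -2.7]
finger_gap: 0.0133
[0.54085832 0.035306   0.24226588] [-0.01609774 -0.01090939  0.00616811] [-0.08  0.25 -0.02  1.31  0.    0.42]
[[ 0.875  0.     0.484]
 [-0.484  0.     0.875]
 [-0.    -1.     0.   ]]
```

View pics/s16.png

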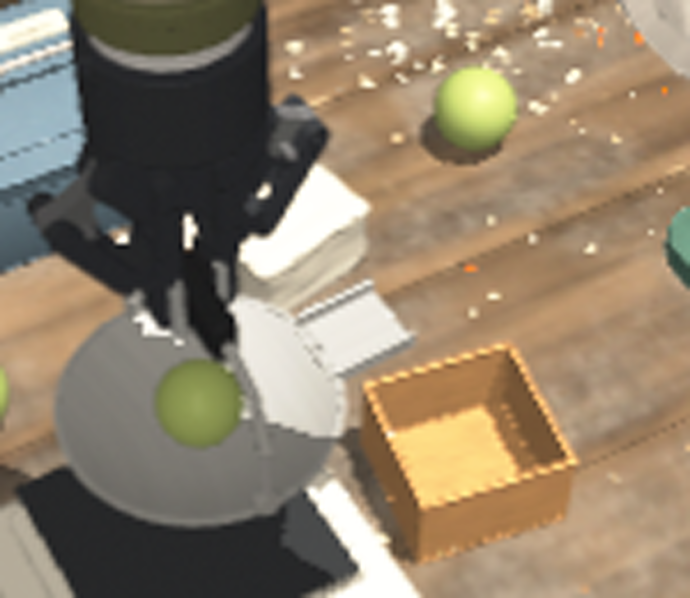

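View pics/t16.png

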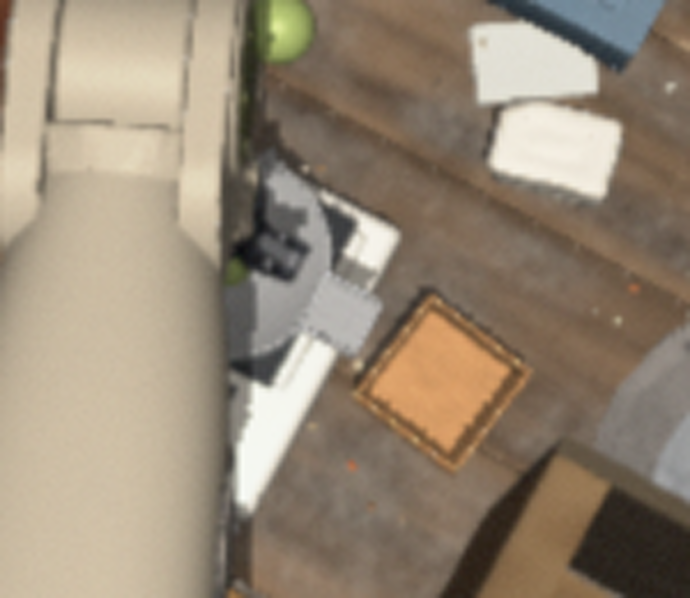

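Run:
```python
from h import *
c=np.array([.5409,.0353])
C=np.array([.464,-.106])
for n,u in(('top',(249.8,211.7)),('scene',(265.2,187.4))):
    L=plane(n,[u],.18)[0,:2];d=(L-c);r=np.linalg.norm(d);d/=r;v=C-c
    print(n,L.round(4),r.round(4),'yaw',np.degrees(np.arctan2(d[1],d[0])).round(1),'x,y of carton',(v@d).round(3),(v@[-d[1],d[0]]).round(3))
print('ball',plane('scene',[(223,207.6)],.179))
a=cv2.imread('pics/s16.png')
A=env.read_camera('scene');print('ball blob',[ (o,plane('scene',[o[1]],.179).round(4)) for o in blob(A,(25,60,60),(45,255,255),(210,195,236,222))[:1]])
s=env.get_state();print(s['tcp_pos'],s['qvel'].round(3),s['clock'],s['finger_gap'])
for k,lo,hi in(("g",(60,120,50),(88,255,255)),("y",(22,150,80),(34,255,255)),("b",(100,130,60),(125,255,255))):
    print(k,blob(A,lo,hi,(220,255,290,300))[:1])
cv2.imwrite('pics/s17.png',A)
```

```text
top [ 0.4885 -0.057 ] 0.1061 yaw -119.6 x,y of carton 0.161 0.003
scene [ 0.4901 -0.0586] 0.1067 yaw -118.4 x,y of carton 0.161 -0.0
ball [[0.53932186 0.03752182 0.179     ]]
ball blob [((288, array([222.9, 207.1]), array([214, 198,  19,  19])), array([[0.5403, 0.0365, 0.179 ]]))]
[0.54087344 0.03534447 0.24230956] [-0.     0.     0.     0.001 -0.001 -0.005] 18.15 0.012450532498593687
g [(111, array([235.2, 284.1]), array([230, 279,  12,  12]))]
y [(109, array([250.1, 276.5]), array([245, 271,  11,  12]))]
b [(106, array([264.9, 269. ]), array([260, 264,  11,  11]))]
```

View pics/s17.png

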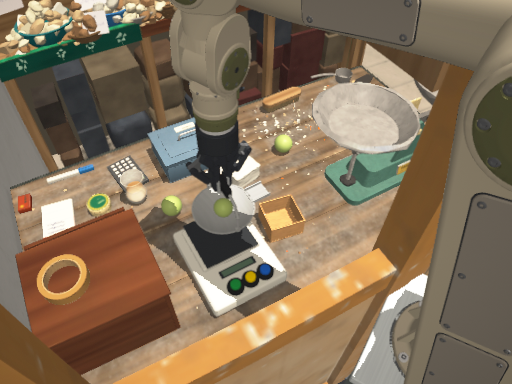

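```bash
python3 -m inch '[[[0,0,0,0],[0,0,0,0],[0,0,0,0],[0,0,0,0],[0,0,0,0]]]'; python3 -c "
from workcell import env
print(env.hand_in())"
```

```text
clock: 18.65
tcp_pos: [0.5408, 0.0353, 0.2423]
orientation: [0.685, -0.685, 0.177, -0.177]
wrist_force: [0.4, 0.3, -2.4]
finger_gap: 0.0134
the job is handed in; nothing more can be done
None
```

I pressed the green, yellow and blue keys in that order. Then I gripped the pan by its handle, raised it about 80 mm, turned it about 83° towards the carton, and handed in at 18.65 s with the pan held still. The hand-in reports no verdict, so the points below are my own measurements.

- **Keys:** the wrist force was 20 N on green and about 9.5 N on yellow and blue, well above the 4 N that holds a key fully down. The spring force I measured while releasing green fits a fully pressed key. In the pictures taken during the yellow and blue presses, the keys not being pressed looked up. During the green press yellow was partly hidden, but its top edge had not moved. At the end all three keys were back at their starting pixels.
- **Lip direction:** its line passes within about 3 mm of the carton's centre in both camera views, with the carton about 0.16 m from the grip.
- **Ball:** it lay about 1–3 mm from the middle of the dish, seen from the scene camera. The top view of the ball was blocked by the arm.
- **Hold:** the tool was vertical, the joints were still, the grip was set to 60 N and the wrist carried about 2.4 N, which is the weight of the pan and ball.
- **Surroundings:** the carton and soap bar looked unmoved in the last pictures.

**Disagreements:** the key tops seemed to start about 5 mm higher by the TCP reading than the 62 mm given, so I judged full travel by force instead. The two cameras also differed by 3–6 mm on where the handle grip was before I took hold of it.

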